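Seat the housing in its nest and throw the lever clamp

ROBOT

A 7-joint arm with a two-finger parallel gripper is mounted at the origin on the work surface. World frame = base frame: x ahead of the robot, y to its left, z up, the work surface at z = 0. Lengths are in m, angles in rad, forces in N, time in s.
With the tool pointing down it reaches from about 0.425 to 0.825 m from the base axis. Payload 3.6 kg.
Tool frame: the origin (TCP) lies at the very end of the fingers, on their centre line; the grasp point (between the pads) lies 19 mm behind it; z points along the fingers, y is the direction in which the jaws open and shut (so a half turn about z gives the same grasp; the last joint's range is limited). The gripper opens to 93 mm and grips with 3 to 60 N. Pads are 15 mm wide; open, the fingers measure 128 mm over their backs; the gripper's body (75 mm by 188 mm) begins 65 mm behind the grasp point.
Start: joints at [-1.226, 0.615, -0.013, 1.423, 0.008, 1.103, -0.04], TCP at [0.235, 0.606, 0.219] pointing down, gripper open.
Joint ranges: [-3.12, 3.12], [-0.3, 2.06], [-1.34, 1.32], [0.26, 2.42], [-1.36, 4.5], [0.01, 1.98], [-2.84, 2.84]. Speed limits (rad/s): [2.79, 2.79, 3.14, 3.14, 3.14, 3.14, 3.14].

INTERFACE

Orientations are given as a unit quaternion [x, y, z, w].
In Python, from station import bot gives the robot as it stands. The module is installed in compiled form; this text tells all that it offers.
- The arm moves only by the tool carry_out, never from a script. Its argument "steps" is a list of rows, each an object of numbers: "tx", "ty", "tz": the shift along the tool's x, y, z in mm; "ax", "ay", "az": the turn, a rotation vector about the tool's x, y, z in rad; "fingers": the opening, from -1 (shut) to 1 (fully open), so that 0 is half open. In form: [{"tx": .., "ty": .., "tz": .., "ax": .., "ay": .., "az": .., "fingers": ..}, ...]. A call has 1 to 12 rows; each row is the pose to reach, as a shift and turn from the pose measured when the call began, along the tool's axes at that moment; what a row does not reach only later rows make up. A row lasts 1/12 s, in which the tool goes at most 41.7 mm and 7.16 degrees, less where a joint would pass 70% of its speed; a pose out of reach is approached as far as the arm can. A call with a gripper value outside its range is refused whole. The fingers move at their own pace and stop on an object; "grip_force" is the grip in N (left out, the last holds). Time passes only in rows, so rows that repeat a pose let the fingers close. It gives the time, the measured TCP pose, the force and the opening at its end, in the units of the state.
- bot.state(): the state, without advancing time (a new reading comes with each control period).
- bot.read_camera(name): name is "scene" or "top" or "wrist"; returns a dict with "pixels" (384x512x3 uint8, red, green, blue), "mtx" (3x3 intrinsics, pixels), "dist" ([k1, k2, p1, p2, k3] as OpenCV has them; the pictures are not rectified), "R" (3x3) and "t" (3): a world point X has camera coordinates R X + t. Camera axes: x right, y down, z forward; pixel columns grow to the right and rows downward; lengths in m; the calibration is good to about 2 mm. A picture is of the moment at which its call begins. There is no depth.
- bot.finish_job(): hands the job in, once; it reports no verdict.
Trained networks look in the newest picture that a camera, given by its name, has taken for a name from the list of things; names that differ only in an ending like _2 or _b are one class to them, and where a whole thing is asked for, a point or a joint stands for the part that bears it (a point fixed in the world has none). Each returns a list of dicts, best first, with "conf" (0 to 1); they miss things now and then, are a little off and sometimes report something else, mostly with a low value. They report only what shows in the picture. A call takes as long as a camera call. They do not tell look-alikes from the thing itself.
- bot.silhouettes(camera, label): "mask" (384x512 bool, what is visible of it) and "uv" ([column, row] in pixels, amid what is visible of it).
The state is a dict: "t": time; "qpos": joint angles; "joint_velocities": joint speeds; "effort": joint torques, N m; "position": TCP position; "tool_rot": TCP orientation; "ft_force": force on the tool from outside, world axes, zero at the start; "moment": the same for the moment, N m; "finger_gap": finger opening in m.
Only numpy, scipy, OpenCV 4.12 (cv2) and the standard library are available. Lean on these libraries where they do the work, as an engineer would, in place of code of your own. Each camera call takes 0.05 s, during which the arm holds its last target.

TASK

One of the two clamping nests on the bench has a metal housing lying in its channel, short of the end stop. With the fingertips push the housing along the channel until it sits fully home against the stop, then push that nest's clamp lever over past its middle so that it snaps across and the rubber foot holds the housing down. Do not lift the housing, leave the empty nest's clamp open, and leave everything else on the bench where it is.

Things in the scene. Friction and masses are not known exactly. Their poses are not given: they have to be found in the camera images.
- nest_a: The nest with the housing in it: a dark steel plate 260 (x) x 200 (y) x 12 mm, fixed to the bench; origin under its centre, z up. In its own axes: an open channel along x, centred at y = -40 mm, ends at a stop. Two side rails (x -20 to 85, 8 mm wide, 66 mm apart, tops 32 mm above the bench) guide the part. A lever clamp stands beside the channel on the +y side.
- nest_b: The empty nest, same as the other in every way, its clamp open; not to be used.
- housing: Loose die-cast aluminium housing with a pale grey lid, 110 (x, along the channel) x 60 (y) x 40 mm high, about 0.4 kg, origin under its centre. It lies on the base plate (12 mm up) in the channel of nest_a, its x along the nest's x, 25 to 50 mm short of the stop; home is its centre at the nest's x = 30 mm.
- clamp_a (a joint): rad. Lever clamp of nest_a, lever and arm in one piece. 0 = open: lever leans 0.65 rad to the nest's +y, arm up. Grows as the lever swings to -y: upright at 0.65, about 1.3 with the foot on the housing (1.4 with nothing under it). An over-centre spring: 5 to 12 N level push on the grip starts it, falling to none near upright; past about 0.75 it snaps over by itself.
- nest_a_stop (a point): Middle of the foot of the end stop's face, on the plate's top (nest x = 85, y = -40, 12 mm above the bench). Aluminium stop block 80 mm wide, top 44 mm above the bench; it faces the nest's -x.
- nest_a_shaft (a point): Middle of the clamp's horizontal shaft, which runs along the nest's x (nest x = 55, y = 35, 76 mm above the bench). Lever and arm turn in the plane nest x = 55. Steel bracket round it: x 30 to 80, y 12 to 62, up to 88 mm above the bench.
- clamp_a_tip (a point): Point in the grip of nest_a's lever, on the lever's centre line 110 mm from the shaft (8 mm below the grip's end). Lever: steel rod 12 mm thick; black round grip 21 mm thick, from 66 to 118 mm from the shaft. Open, this point is 164 mm above the bench and 67 mm to the nest's +y of the shaft.
- clamp_b (a joint): rad. The same for nest_b's lever clamp; it stays at 0 (open).
- foot_a: Rubber clamp foot of nest_a, 20 mm across, on the end of the clamp arm 75 mm from the shaft. Its origin lies on the shaft axis (nest x = 55, y = 35, height 76 mm), not in the rubber.
- wrench: Bystander: steel wrench 110 mm long lying on nest_a's plate, origin under its middle.
- jar: Bystander: small clear jar with black cap, 38 mm across, 45 mm high, standing on nest_b's plate, origin under its centre.
- tape: Bystander: roll of brown tape lying flat, 100 mm across, 48 mm high, origin under its centre.
- carton: Bystander: small cardboard carton 110 x 80 x 60 mm, origin under its centre.
- driver: Bystander: screwdriver 190 mm long lying down, origin under it.
- mug: Bystander: white mug 80 mm across, 90 mm high, origin under its centre.
- standoff: Bystander: upright brass spacer 32 mm across, 50 mm high, origin under its centre.
Mind the look-alikes: they are no part of the job. There is more than one size of the housing; the one meant has the size given above.

How it is judged:
On the way, in this order (a step that is already met when the one before it is completed fails the run):
1. the housing is fully home against the stop, its clamp still open (x of housing in the frame of nest_a above 0.0275 m and value of joint clamp_a below 0.35 rad), for 0.2 s.
2. the lever has snapped over and the foot bears on the housing (value of joint clamp_a above 1.15 rad and contact force between foot_a and housing above 1.5 N), for 0.2 s.
At the end, for the whole second after the job is handed in: The housing lies flat in its nest within 2.5 mm of the stop and at rest, that nest's lever is over (above 1.15 rad) with the rubber foot pressing on the housing with more than 1.5 N, and the empty nest's clamp is still open (under 0.15 rad) (all of step 2 and x of housing in the frame of nest_a above 0.0275 m and z of housing in the frame of nest_a below 0.015 m and angle between housing's own z axis and vertical below 0.06 rad and linear speed of housing below 0.01 m/s and value of joint clamp_b below 0.15 rad); the robot touches nothing.
It fails at once if the housing is lifted more than 10 mm off its plate or tipped (z of housing in the frame of nest_a above 0.022 m or angle between housing's own z axis and vertical above 0.25 rad).
It fails at once if the empty nest's clamp is moved (value of joint clamp_b above 0.3 rad).
It fails at once if something else on the bench is moved more than 25 mm (distance of any of wrench, jar, tape, carton, driver, mug, standoff from where it was at the start of the episode above 0.025 m).
It also fails if it takes over 56 s, if anything falls off the work surface, if the arm or the gripper's body presses on something with over 40 N, if the wrist force passes 120 N, or if a joint passes its speed limit or range.

## Working session

There is one attempt and no reset: what is moved stays moved. The work goes in short steps, Python scripts to look and compute and a tool call to move; the robot and the scene stay as the last step left them, time stands still between calls to the robot, and variables do not carry over. Pictures are saved under pics/ and viewed, and the job is handed in when it is done.

Besides the shell and the picture viewer there is one more tool, called by a JSON object that holds its "method" and its "body", one argument or row to a line. carry_out: Moves the arm, as the interface text tells. Its arguments: {"type":"object","properties":{"steps":{"type":"array","items":{"type":"object","properties":{"tx":{"type":"number"},"ty":{"type":"number"},"tz":{"type":"number"},"ax":{"type":"number"},"ay":{"type":"number"},"az":{"type":"number"},"fingers":{"type":"number"}}}},"grip_force":{"type":"number"}},"required":["steps"]}

```bash
mkdir -p pics; ls
python3 - <<'E'
from station import bot
import cv2,pickle
print(bot.state())
d={}
for n in ["scene","top","wrist"]:
    c=bot.read_camera(n); d[n]=c
    cv2.imwrite(f"pics/{n}0.png",cv2.cvtColor(c["pixels"],cv2.COLOR_RGB2BGR))
    print(n,c["mtx"].tolist() if hasattr(c["mtx"],'tolist') else c["mtx"],c["dist"],c["R"],c["t"])
pickle.dump(d,open("cam0.pkl","wb"))
for cam in ["scene","top"]:
  for l in ["nest_a","housing","clamp_a","foot_a","wrench","nest_a_stop","clamp_a_tip","jar"]:
    try: print(cam,l,[(round(r["conf"],2),[round(float(v)) for v in r["uv"]],int(r["mask"].sum())) for r in bot.silhouettes(cam,l)])
    except Exception as e: print(l,e)
print(bot.state()["t"])
E
```

```text
pics
{'t': 0.0, 'qpos': array([-1.2264849 ,  0.61592036, -0.01265329,  1.42486194,  0.00808372,
        1.10335177, -0.04036874]), 'joint_velocities': array([-0.00113048, -0.00180156,  0.00015043,  0.00044285, -0.00042251,
        0.00084208, -0.00038349]), 'effort': array([ 4.76690348e-04, -4.58930862e+01,  2.09356444e-01, -1.65736288e+01,
       -6.10537617e-02,  2.04760674e-02,  2.28670024e-04]), 'position': array([0.2352322 , 0.6051222 , 0.21749253]), 'tool_rot': array([ 1.84286035e-01,  9.82871866e-01, -1.22458752e-03, -2.30530225e-04]), 'ft_force': array([1.24088094, 0.90721656, 0.72815914]), 'moment': array([-0.03173762, -0.03357591,  0.05983456]), 'finger_gap': 0.09288770498784142}
scene [[386.9828111134265, 0.0, 256.51723423262706], [0.0, 386.9828111134265, 188.0731195106246], [0.0, 0.0, 1.0]] [0.03033771 0.         0.         0.         0.        ] [[ 0.4486602   0.89370191 -0.00096258]
 [ 0.57312567 -0.28854919 -0.76698522]
 [-0.6857339   0.34356406 -0.64166405]] [-0.24794621 -0.20895477  1.52254991]
top [[494.44698385040346, 0.0, 253.53656925286268], [0.0, 494.44698385040
[... 760 characters left out ...]
290, 194], 741)]
scene clamp_a [(0.94, [231, 214], 423), (0.93, [330, 177], 390)]
scene foot_a []
scene wrench [(0.52, [304, 184], 139)]
scene nest_a_stop [(0.74, [311, 209], 3259), (0.6, [314, 177], 48)]
scene clamp_a_tip [(0.81, [330, 179], 362)]
scene jar [(0.71, [223, 209], 202)]
top nest_a [(0.74, [199, 192], 4708), (0.6, [310, 194], 5435)]
top housing [(0.98, [217, 198], 804), (0.75, [174, 285], 1517), (0.74, [366, 292], 1589), (0.38, [264, 105], 857)]
top clamp_a [(0.83, [295, 169], 217), (0.65, [181, 170], 304)]
top foot_a [(0.33, [184, 214], 239)]
top wrench [(0.54, [186, 215], 190)]
top nest_a_stop [(0.72, [200, 190], 4684)]
top clamp_a_tip [(0.69, [182, 173], 309)]
top jar []
0.95
```

Run:
```python
import cv2
a=cv2.imread("pics/top0.png"); b=cv2.imread("pics/scene0.png")
cv2.imwrite("pics/top0b.png",cv2.resize(a,(800,600),interpolation=cv2.INTER_CUBIC))
cv2.imwrite("pics/scene0b.png",cv2.resize(b,(800,600),interpolation=cv2.INTER_CUBIC))
cv2.imwrite("pics/topcrop.png",cv2.resize(a[130:250,120:280],(800,600),interpolation=cv2.INTER_CUBIC))
cv2.imwrite("pics/scenecrop.png",cv2.resize(b[130:250,230:390],(800,600),interpolation=cv2.INTER_CUBIC))
```

```text
(no output)
```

View pics/top0b.png

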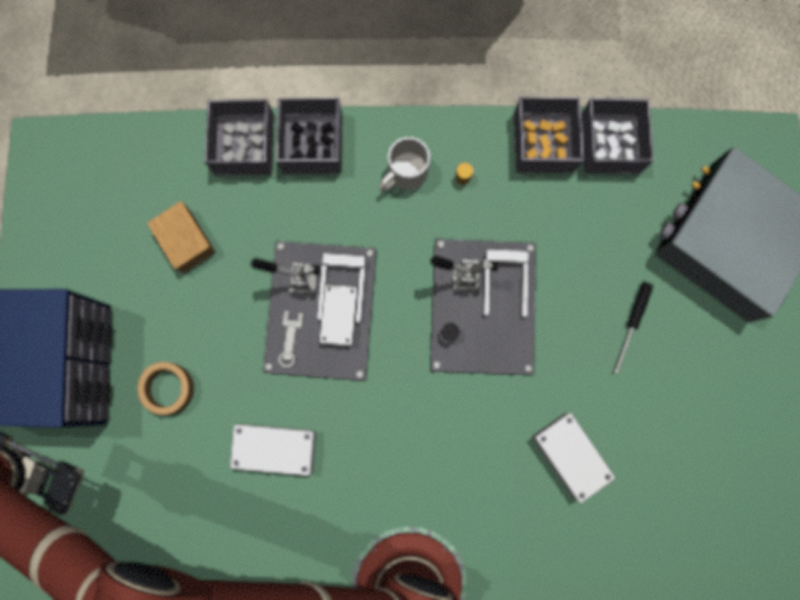

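View pics/scene0b.png

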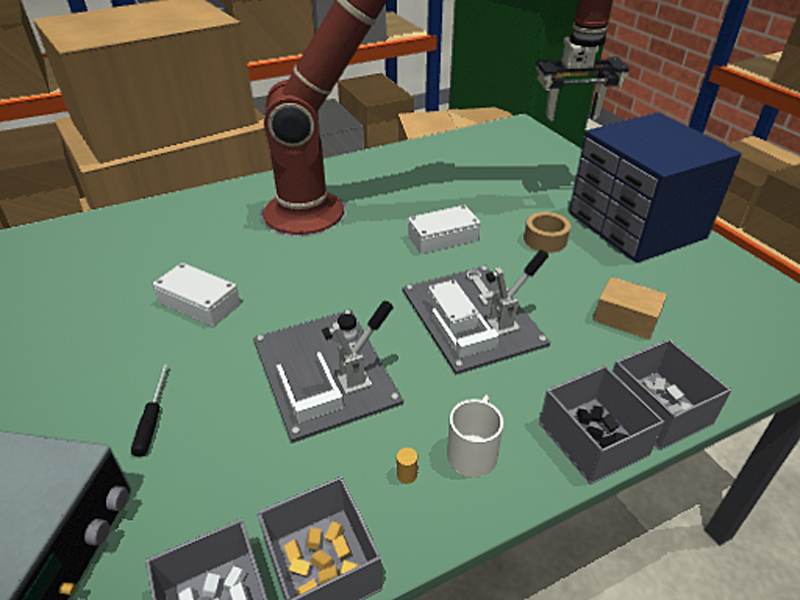

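View pics/topcrop.png

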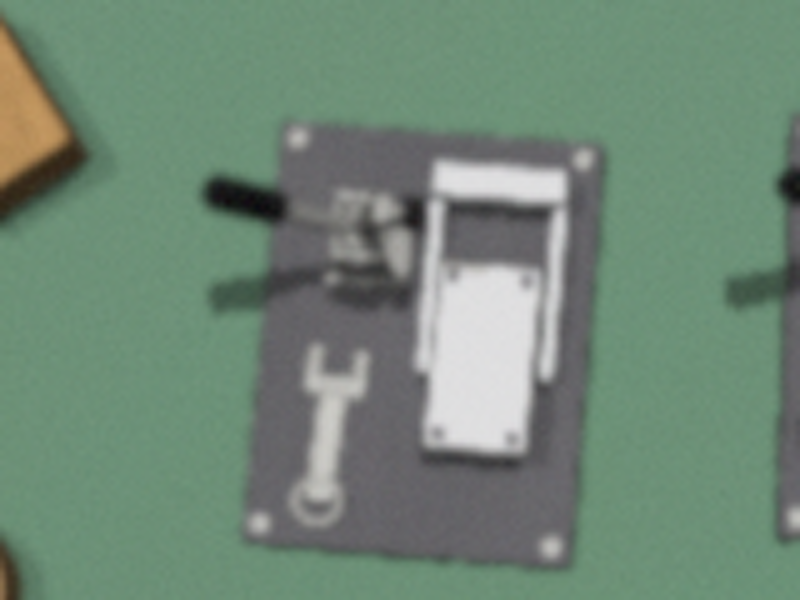

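View pics/scenecrop.png

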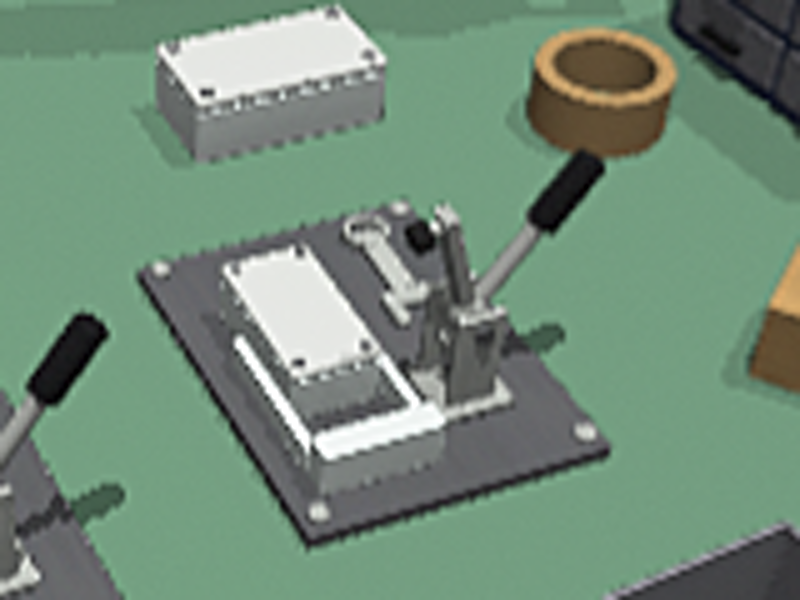

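Two nests show. The one with a housing in its channel is the left one in the top view (top px ≈(199,192), housing ≈(217,198)); the right one, ≈(310,194), is empty and has the jar. Two more housings lie loose on the bench, at top (174,285) and (366,292). They look larger and are in no nest, so they are look-alikes. The enlarged crop confirms the housing in the channel short of its stop. Next I fit the poses.

```bash
cat > h.py <<'E'
import numpy as np,cv2,pickle
from scipy.optimize import least_squares
def proj(c,X):
    X=np.asarray(X,float).reshape(-1,3)
    return cv2.projectPoints(X,cv2.Rodrigues(c["R"])[0],c["t"],c["mtx"],np.array(c["dist"]))[0][:,0]
def pose(p,L):
    L=np.atleast_2d(np.asarray(L,float)); c,s=np.cos(p[2]),np.sin(p[2])
    return np.c_[p[0]+c*L[:,0]-s*L[:,1],p[1]+s*L[:,0]+c*L[:,1],L[:,2]]
E
python3 - <<'E'
from h import *
d=pickle.load(open("cam0.pkl","rb")); T,S=d["top"],d["scene"]
off=lambda a,o:(np.array(a)/5.)+np.array(o)-0.4
cor=[(.13,.1,.012),(.13,-.1,.012),(-.13,-.1,.012),(-.13,.1,.012)]
ut=off([(283,125),(603,148),(570,567),(245,542)],(120,130))
us=off([(608,450),(308,545),(138,272),(400,205)],(230,130))
f=lambda p,w=(1,1):np.r_[w[0]*(proj(T,pose(p,cor))-ut).ravel(),w[1]*(proj(S,pose(p,cor))-us).ravel()]
for w in [(1,1),(1,0),(0,1)]:
    r=least_squares(f,[.6,.1,0],args=(w,),loss='soft_l1'); print("nest",r.x.round(4),f(r.x).round(1))
    if w==(1,1): p=r.x
hc=[(.055,.03,.052),(.055,-.03,.052),(-.055,-.03,.052),(-.055,.03,.052)]
ht=off([(443,265),(543,265),(525,455),(422,447)],(120,130))
hs=off([(378,350),(298,375),(225,270),(303,245)],(230,130))
g=lambda q,w=(1,1):np.r_[w[0]*(proj(T,pose(q,hc))-ht).ravel(),w[1]*(proj(S,pose(q,hc))-hs).ravel()]
for w in [(1,1),(1,0),(0,1)]:
    r=least_squares(g,[.6,.1,0],args=(w,),loss='soft_l1');q=r.x; print("hous",q.round(4),g(q).round(1))
    dx=q[:2]-p[:2]; c,s=np.cos(p[2]),np.sin(p[2]); print(" in nest",c*dx[0]+s*dx[1],-s*dx[0]+c*dx[1])
L={"stop":(.085,-.04,.012),"shaft":(.055,.035,.076),"tip":(.055,.102,.164)}
im={n:cv2.cvtColor(d[n]["pixels"],cv2.COLOR_RGB2BGR) for n in("top","scene")}
for n,(o) in {"top":(120,130),"scene":(230,130)}.items():
    big=cv2.resize(im[n][o[1]:o[1]+120,o[0]:o[0]+160],(800,600),interpolation=cv2.INTER_CUBIC)
    pts=np.vstack([pose(p,cor),pose(p,[v for v in L.values()]),pose(q,hc), pose(p,[(.085,0,.044),(.085,-.08,.044),(-.02,-.077,.032),(-.02,-.003,.032)])])
    for u in proj(d[n],pts): cv2.circle(big,tuple(int(v) for v in ((u-o+.4)*5)),4,(0,0,255),1)
    cv2.imwrite(f"pics/fit_{n}.png",big)
for k,v in L.items(): print(k,pose(p,v).round(4))
E
```

```text
nest [ 0.5284  0.1681 -0.077 ] [-0.2 -1.4  0.5 -1.6  0.5 -0.3 -0.6 -0.4  0.4 -1.4 -0.6 -1.6 -1.4 -1.
  0.  -1.5]
nest [ 0.5256  0.1682 -0.0776] [-0.3 -0.5  0.4 -0.7  0.5  0.6 -0.7  0.5 -0.2 -2.  -1.  -2.2 -1.8 -1.5
 -0.3 -2. ]
nest [ 0.5339  0.1659 -0.0788] [ 0.6 -3.2  1.3 -3.3  1.2 -2.1  0.1 -2.3  0.9  0.  -0.3 -0.  -1.2  0.1
  0.5 -0.5]
hous [ 0.5134  0.13   -0.0886] [-0.5 -1.3 -0.3  0.4 -0.1 -0.6  0.1 -0.8  0.6 -0.2 -1.7 -0.2 -2.  -1.2
 -0.3 -0.6]
 in nest -0.011978481584650032 -0.03917441451354916
hous [ 0.5116  0.1293 -0.089 ] [-0.3 -0.7 -0.1  1.   0.1 -0.   0.3 -0.1  0.1 -0.5 -2.2 -0.5 -2.5 -1.5
 -0.7 -0.9]
 in nest -0.013776722309964174 -0.03995764383922309
hous [ 0.5167  0.1312 -0.0733] [-1.2 -2.3 -1.  -0.9 -0.3 -1.9 -0.  -1.7  1.8  0.1 -0.4  0.4 -1.3 -0.6
  0.3 -0.2]
 in nest -0.008802105123102399 -0.037662136481503856
stop [[0.6101 0.1217 0.012 ]]
shaft [[0.5859 0.1988 0.076 ]]
tip [[0.5911 0.2656 0.164 ]]
```

View pics/fit_top.png

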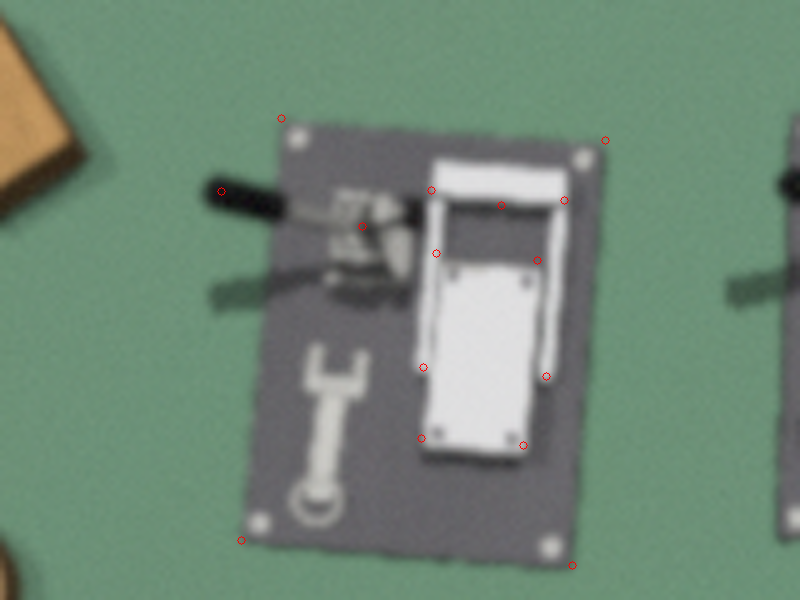

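View pics/fit_scene.png

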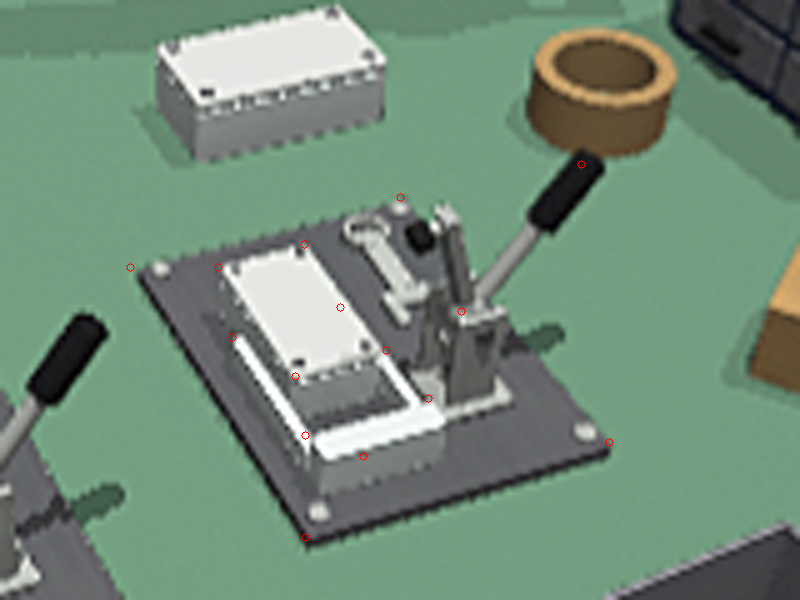

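{"method": "carry_out", "body": {
  "steps": [
    {"tx": -14, "ty": -37, "fingers": -1},
    {"tx": -28, "ty": -74, "fingers": -1},
    {"tx": -42, "ty": -111, "az": -0.1, "fingers": -1},
    {"tx": -56, "ty": -148, "az": -0.2, "fingers": -1},
    {"tx": -70, "ty": -185, "az": -0.294, "fingers": -1},
    {"tx": -84, "ty": -222, "az": -0.294, "fingers": -1},
    {"tx": -98, "ty": -255, "az": -0.294, "fingers": -1},
    {"tx": -109, "ty": -280, "az": -0.294, "fingers": -1},
    {"tx": -109, "ty": -280, "az": -0.294, "fingers": -1}
  ],
  "grip_force": 20
}}

```text
schema error: expected keys tx, ty, tz, ax, ay, az, fingers
```

The fit overlays land on the plate, rails, lever tip and housing in both views, within about 1 px (2–3 mm). Next I move clear of the cabinet with every key filled in.

{"method": "carry_out", "body": {
  "steps": [
    {"tx": -14, "ty": -37, "tz": 0, "ax": 0, "ay": 0, "az": 0, "fingers": -1},
    {"tx": -28, "ty": -74, "tz": 0, "ax": 0, "ay": 0, "az": 0, "fingers": -1},
    {"tx": -42, "ty": -111, "tz": 0, "ax": 0, "ay": 0, "az": -0.1, "fingers": -1},
    {"tx": -56, "ty": -148, "tz": 0, "ax": 0, "ay": 0, "az": -0.2, "fingers": -1},
    {"tx": -70, "ty": -185, "tz": 0, "ax": 0, "ay": 0, "az": -0.294, "fingers": -1},
    {"tx": -98, "ty": -216, "tz": 0, "ax": 0, "ay": 0, "az": -0.294, "fingers": -1},
    {"tx": -126, "ty": -234, "tz": 0, "ax": 0, "ay": 0, "az": -0.294, "fingers": -1},
    {"tx": -160, "ty": -252, "tz": 0, "ax": 0, "ay": 0, "az": -0.294, "fingers": -1},
    {"tx": -194, "ty": -270, "tz": 0, "ax": 0, "ay": 0, "az": -0.294, "fingers": -1},
    {"tx": -194, "ty": -270, "tz": 0, "ax": 0, "ay": 0, "az": -0.294, "fingers": -1}
  ],
  "grip_force": 20
}}

```text
t: 1.78
position: [0.3238, 0.277, 0.2191]
tool_rot: [0.045, 0.999, -0.002, 0.002]
ft_force: [-0.1, 0.8, -0.3]
finger_gap: 0.031
```

{"method": "carry_out", "body": {
  "steps": [
    {"tx": -27, "ty": -30, "tz": 0, "ax": 0, "ay": 0, "az": 0, "fingers": -1},
    {"tx": -54, "ty": -61, "tz": 0, "ax": 0, "ay": 0, "az": 0, "fingers": -1},
    {"tx": -81, "ty": -91, "tz": 10, "ax": 0, "ay": 0, "az": -0.012, "fingers": -1},
    {"tx": -105, "ty": -118, "tz": 30, "ax": 0, "ay": 0, "az": -0.012, "fingers": -1},
    {"tx": -116, "ty": -131, "tz": 60, "ax": 0, "ay": 0, "az": -0.012, "fingers": -1},
    {"tx": -116, "ty": -131, "tz": 60, "ax": 0, "ay": 0, "az": -0.012, "fingers": -1},
    {"tx": -116, "ty": -131, "tz": 60, "ax": 0, "ay": 0, "az": -0.012, "fingers": -1}
  ]
}}

```text
t: 2.37
position: [0.4272, 0.1347, 0.1587]
tool_rot: [0.041, 0.999, -0.002, 0.0]
ft_force: [-0.3, 0.9, 1.0]
finger_gap: 0.0005
```

```bash
cat > snap.py <<'E'
import sys
from station import bot
from h import *
tag=sys.argv[1]
for n in sys.argv[2:]:
    c=bot.read_camera(n); pickle.dump(c,open(f"{n}_{tag}.pkl","wb"))
    cv2.imwrite(f"pics/{n}_{tag}.png",cv2.resize(cv2.cvtColor(c["pixels"],cv2.COLOR_RGB2BGR),(800,600)))
    if n=="wrist": print("cam pos",(-c["R"].T@c["t"]).round(3))
s=bot.state()
for k in("t","position","tool_rot","ft_force","finger_gap"): print(k,np.round(s[k],4))
E
python3 snap.py a wrist scene
```

```text
cam pos [0.352 0.141 0.325]
t 2.4667
position [0.4277 0.1374 0.1605]
tool_rot [ 0.0383  0.9993 -0.001   0.0021]
ft_force [-0.1543  0.5864 -0.1189]
finger_gap 0.0003
```

View pics/wrist_a.png

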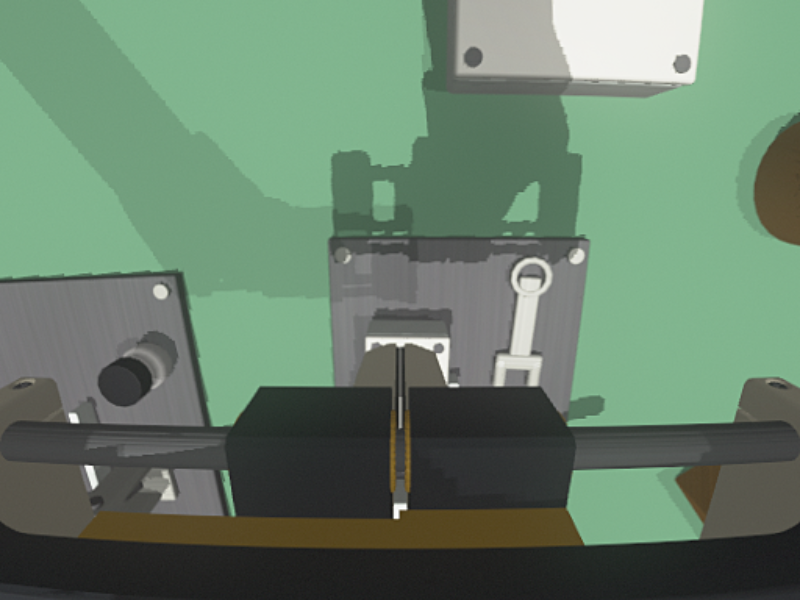

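View pics/scene_a.png

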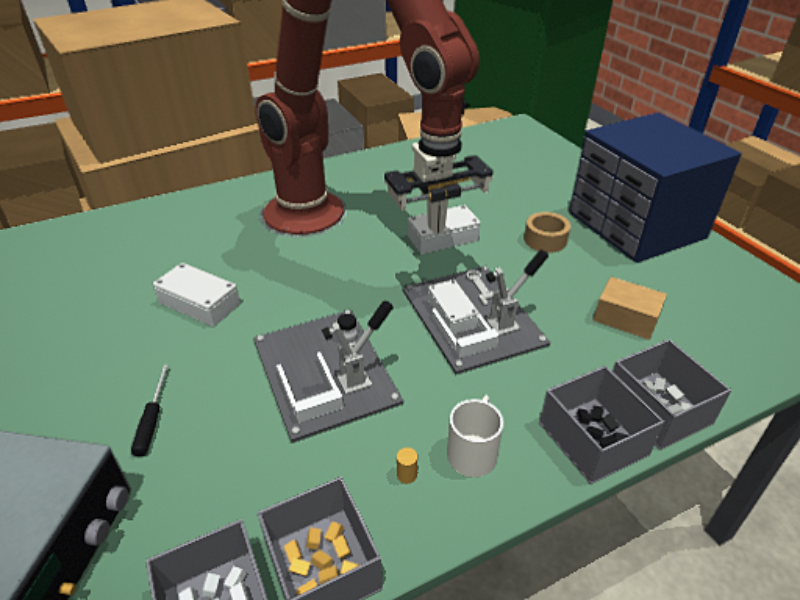

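The fingers hang centred over the channel, just behind the housing, whose rear top edge is at about row 338 (cols 366–450). I'll use this view to check the nest pose and rear face.

Run:
```python
from h import *
c=pickle.load(open("wrist_a.pkl","rb"))
def back(uv,z):
    n=cv2.undistortPoints(np.array(uv,float).reshape(-1,1,2),c["mtx"],np.array(c["dist"]))[:,0]
    r=np.c_[n,np.ones(len(n))]@c["R"]; o=-c["R"].T@c["t"]
    return o+r*((z-o[2])/r[:,2])[:,None]
s=.64
print("house rear top L,R",back(np.array([(366,337),(449,337)])*s,.052).round(4))
print("plate rear corners",back(np.array([(330,240),(588,240)])*s,.012).round(4))
p=[.5284,.1681,-.0775]; print("pred",pose(p,[(-.13,-.1,.012),(-.13,.1,.012),(-.067,-.07,.052),(-.067,-.01,.052)]).round(4))
```

```text
house rear top L,R [[0.4557 0.1079 0.052 ]
 [0.4604 0.1659 0.052 ]]
plate rear corners [[0.3911 0.0839 0.012 ]
 [0.4063 0.2791 0.012 ]]
pred [[0.391  0.0785 0.012 ]
 [0.4065 0.2779 0.012 ]
 [0.4562 0.1035 0.052 ]
 [0.4608 0.1633 0.052 ]]
```

{"method": "carry_out", "body": {
  "steps": [
    {"tx": 0, "ty": 0, "tz": 30, "ax": 0, "ay": 0, "az": 0, "fingers": -1},
    {"tx": 0, "ty": 0, "tz": 60, "ax": 0, "ay": 0, "az": 0, "fingers": -1},
    {"tx": 0, "ty": 0, "tz": 90, "ax": 0, "ay": 0, "az": 0, "fingers": -1},
    {"tx": 0, "ty": 0, "tz": 115, "ax": 0, "ay": 0, "az": 0, "fingers": -1},
    {"tx": 0, "ty": 0, "tz": 132, "ax": 0, "ay": 0, "az": 0, "fingers": -1},
    {"tx": 0, "ty": 0, "tz": 132, "ax": 0, "ay": 0, "az": 0, "fingers": -1},
    {"tx": -6, "ty": 0, "tz": 132, "ax": 0, "ay": 0, "az": 0, "fingers": -1},
    {"tx": -12, "ty": 0, "tz": 132, "ax": 0, "ay": 0, "az": 0, "fingers": -1},
    {"tx": -16, "ty": 0, "tz": 132, "ax": 0, "ay": 0, "az": 0, "fingers": -1},
    {"tx": -16, "ty": 0, "tz": 132, "ax": 0, "ay": 0, "az": 0, "fingers": -1}
  ]
}}

```text
t: 3.3
position: [0.4469, 0.1365, 0.0301]
tool_rot: [0.039, 0.999, -0.0, 0.005]
ft_force: [0.2, -0.1, -0.6]
finger_gap: 0.0005
```

Now I push slowly: 32 mm, then check the force.

{"method": "carry_out", "body": {
  "steps": [
    {"tx": -4, "ty": 0, "tz": 2, "ax": 0, "ay": 0, "az": 0, "fingers": -1},
    {"tx": -8, "ty": 0, "tz": 2, "ax": 0, "ay": 0, "az": 0, "fingers": -1},
    {"tx": -12, "ty": 0, "tz": 2, "ax": 0, "ay": 0, "az": 0, "fingers": -1},
    {"tx": -16, "ty": 0, "tz": 2, "ax": 0, "ay": 0, "az": 0, "fingers": -1},
    {"tx": -20, "ty": 0, "tz": 2, "ax": 0, "ay": 0, "az": 0, "fingers": -1},
    {"tx": -24, "ty": 0, "tz": 2, "ax": 0, "ay": 0, "az": 0, "fingers": -1},
    {"tx": -28, "ty": 0, "tz": 2, "ax": 0, "ay": 0, "az": 0, "fingers": -1},
    {"tx": -32, "ty": 0, "tz": 2, "ax": 0, "ay": 0, "az": 0, "fingers": -1},
    {"tx": -32, "ty": 0, "tz": 2, "ax": 0, "ay": 0, "az": 0, "fingers": -1}
  ]
}}

```text
t: 4.05
position: [0.4804, 0.1338, 0.0285]
tool_rot: [0.039, 0.999, 0.0, 0.006]
ft_force: [0.1, 0.7, 0.5]
finger_gap: 0.0007
```

```bash
python3 snap.py b scene
python3 - <<'E'
from h import *
c=pickle.load(open("scene_b.pkl","rb"))["pixels"]
cv2.imwrite("pics/sb.png",cv2.resize(cv2.cvtColor(c,6-2)[130:250,230:390],(800,600),interpolation=cv2.INTER_CUBIC))
E
```

```text
t 4.1
position [0.4804 0.1339 0.0286]
tool_rot [3.890e-02 9.992e-01 2.000e-04 5.900e-03]
ft_force [ 0.6867  0.5392 -0.5068]
finger_gap 0.0006
```

View pics/sb.png

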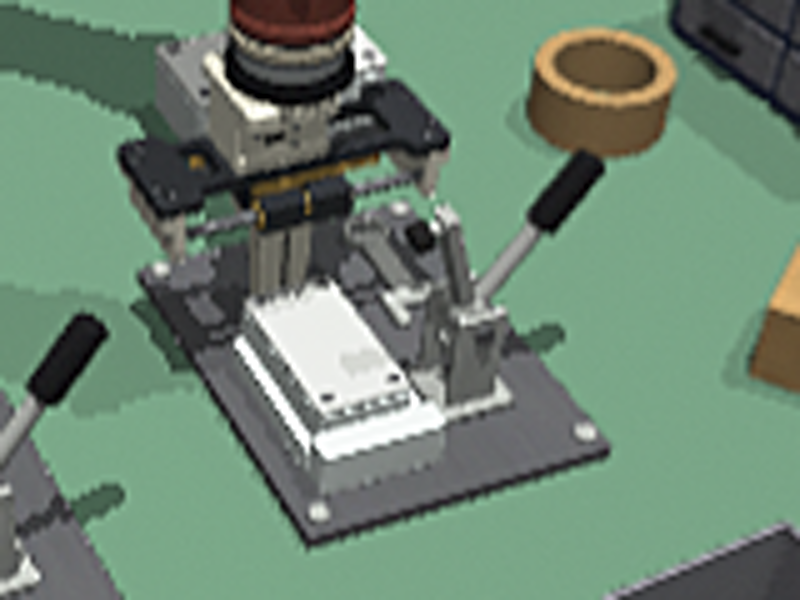

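The housing moves straight and its front edge is now close to the stop. I estimate about 12 mm left.

{"method": "carry_out", "body": {
  "steps": [
    {"tx": -3, "ty": 0, "tz": 0, "ax": 0, "ay": 0, "az": 0, "fingers": -1},
    {"tx": -6, "ty": 0, "tz": 0, "ax": 0, "ay": 0, "az": 0, "fingers": -1},
    {"tx": -8, "ty": 0, "tz": 0, "ax": 0, "ay": 0, "az": 0, "fingers": -1},
    {"tx": -10, "ty": 0, "tz": 0, "ax": 0, "ay": 0, "az": 0, "fingers": -1},
    {"tx": -10, "ty": 0, "tz": 0, "ax": 0, "ay": 0, "az": 0, "fingers": -1}
  ]
}}

```text
t: 4.52
position: [0.4892, 0.1332, 0.0286]
tool_rot: [0.039, 0.999, -0.0, 0.005]
ft_force: [-4.5, 1.3, 0.3]
finger_gap: 0.0003
```

{"method": "carry_out", "body": {
  "steps": [
    {"tx": -1, "ty": 0, "tz": 0, "ax": 0, "ay": 0, "az": 0, "fingers": -1},
    {"tx": -2, "ty": 0, "tz": 0, "ax": 0, "ay": 0, "az": 0, "fingers": -1},
    {"tx": -3, "ty": 0, "tz": 0, "ax": 0, "ay": 0, "az": 0, "fingers": -1},
    {"tx": -3, "ty": 0, "tz": 0, "ax": 0, "ay": 0, "az": 0, "fingers": -1}
  ]
}}

```text
t: 4.85
position: [0.4891, 0.1332, 0.0286]
tool_rot: [0.038, 0.999, -0.0, 0.001]
ft_force: [-6.8, 0.7, 5.9]
finger_gap: 0.0005
```

{"method": "carry_out", "body": {
  "steps": [
    {"tx": -3, "ty": 0, "tz": 0, "ax": 0, "ay": 0, "az": 0, "fingers": -1},
    {"tx": -5, "ty": 0, "tz": 0, "ax": 0, "ay": 0, "az": 0, "fingers": -1},
    {"tx": -5, "ty": 0, "tz": 0, "ax": 0, "ay": 0, "az": 0, "fingers": -1},
    {"tx": -5, "ty": 0, "tz": 0, "ax": 0, "ay": 0, "az": 0, "fingers": -1}
  ]
}}

```text
t: 5.18
position: [0.4889, 0.1331, 0.0285]
tool_rot: [0.038, 0.999, -0.001, -0.004]
ft_force: [-9.2, 0.6, 8.4]
finger_gap: 0.0004
```

```bash
python3 snap.py c scene top
python3 - <<'E'
from h import *
c=pickle.load(open("scene_c.pkl","rb"))["pixels"]
cv2.imwrite("pics/sc.png",cv2.resize(cv2.cvtColor(c,4)[170:230,260:340],(800,600),interpolation=cv2.INTER_CUBIC))
c=pickle.load(open("top_c.pkl","rb"))["pixels"]
cv2.imwrite("pics/tc.png",cv2.resize(cv2.cvtColor(c,4)[150:210,180:260],(800,600),interpolation=cv2.INTER_CUBIC))
E
```

```text
t 5.2833
position [0.489  0.1331 0.0285]
tool_rot [ 0.0377  0.9993 -0.0011 -0.0036]
ft_force [-10.7173   0.5935   8.3509]
finger_gap 0.0004
```

View pics/sc.png

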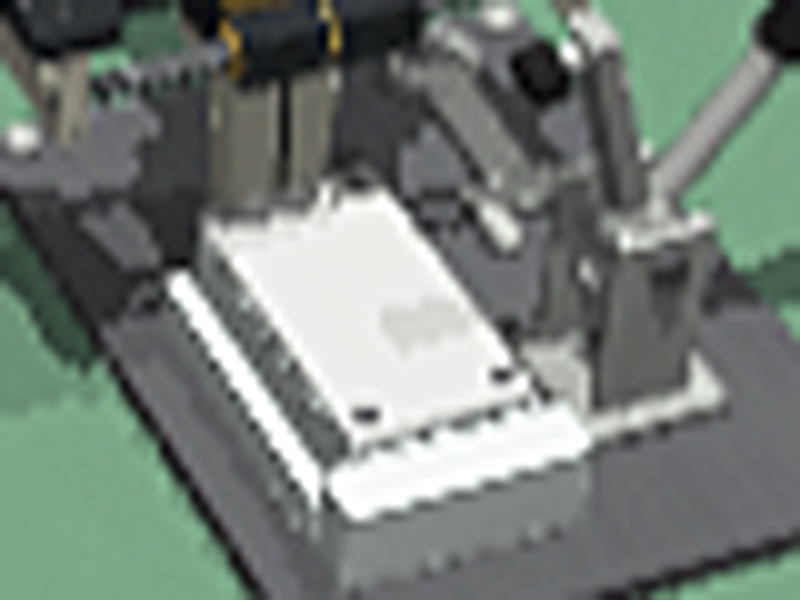

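View pics/tc.png

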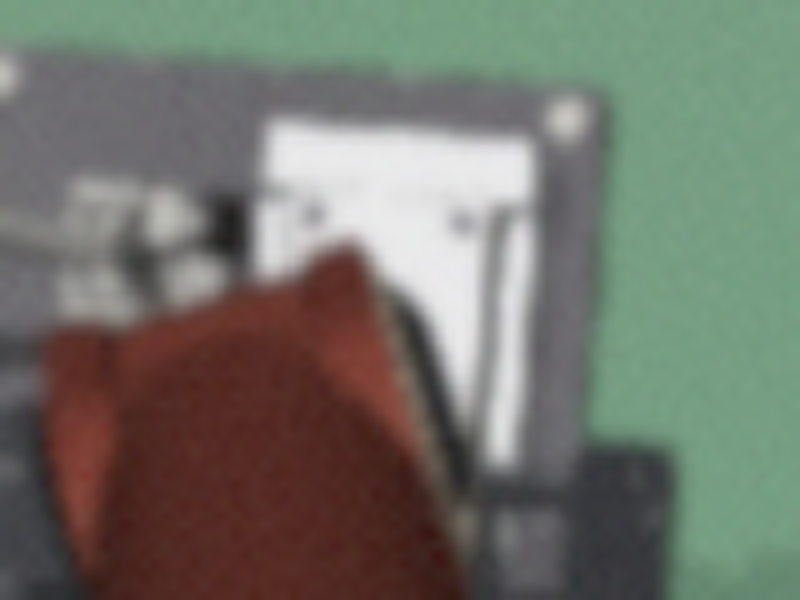

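The front edge appears to meet the stop and the force rises with no travel. One firmer push will rule out a jam.

{"method": "carry_out", "body": {
  "steps": [
    {"tx": -5, "ty": 0, "tz": 0, "ax": 0, "ay": 0, "az": 0, "fingers": -1},
    {"tx": -9, "ty": 0, "tz": 0, "ax": 0, "ay": 0, "az": 0, "fingers": -1},
    {"tx": -12, "ty": 0, "tz": 0, "ax": 0, "ay": 0, "az": 0, "fingers": -1},
    {"tx": -12, "ty": 0, "tz": 0, "ax": 0, "ay": 0, "az": 0, "fingers": -1},
    {"tx": -12, "ty": 0, "tz": 0, "ax": 0, "ay": 0, "az": 0, "fingers": -1}
  ]
}}

```text
t: 5.7
position: [0.4885, 0.1329, 0.0278]
tool_rot: [0.036, 0.999, -0.003, -0.016]
ft_force: [-19.4, 1.3, 16.5]
finger_gap: 0.001
```

{"method": "carry_out", "body": {
  "steps": [
    {"tx": 6, "ty": 0, "tz": 0, "ax": 0, "ay": 0, "az": 0, "fingers": -1},
    {"tx": 14, "ty": 0, "tz": 0, "ax": 0, "ay": 0, "az": 0, "fingers": -1},
    {"tx": 25, "ty": 0, "tz": 0, "ax": 0, "ay": -0.03, "az": 0, "fingers": -1},
    {"tx": 35, "ty": 0, "tz": 0, "ax": 0, "ay": -0.03, "az": 0, "fingers": -1},
    {"tx": 40, "ty": 0, "tz": -20, "ax": 0, "ay": -0.03, "az": 0, "fingers": -1},
    {"tx": 40, "ty": 0, "tz": -55, "ax": 0, "ay": -0.03, "az": 0, "fingers": -1},
    {"tx": 40, "ty": 0, "tz": -90, "ax": 0, "ay": -0.03, "az": 0, "fingers": -1},
    {"tx": 40, "ty": 0, "tz": -125, "ax": 0, "ay": -0.03, "az": 0, "fingers": -1},
    {"tx": 40, "ty": 0, "tz": -160, "ax": 0, "ay": -0.03, "az": 0, "fingers": -1},
    {"tx": 40, "ty": 0, "tz": -190, "ax": 0, "ay": -0.03, "az": 0, "fingers": -1},
    {"tx": 40, "ty": 0, "tz": -190, "ax": 0, "ay": -0.03, "az": 0, "fingers": -1},
    {"tx": 40, "ty": 0, "tz": -190, "ax": 0, "ay": -0.03, "az": 0, "fingers": -1}
  ]
}}

```text
t: 6.7
position: [0.4575, 0.1369, 0.2211]
tool_rot: [0.037, 0.999, -0.002, 0.003]
ft_force: [0.7, 0.5, -0.1]
finger_gap: 0.0003
```

```bash
python3 snap.py d scene top wrist
python3 - <<'E'
from h import *
c=pickle.load(open("scene_d.pkl","rb"))["pixels"]
cv2.imwrite("pics/sd.png",cv2.resize(cv2.cvtColor(c,4)[150:240,260:380],(800,600),interpolation=cv2.INTER_CUBIC))
E
```

```text
cam pos [0.38  0.143 0.385]
t 6.85
position [0.4545 0.1362 0.2178]
tool_rot [ 0.0365  0.9993 -0.0036 -0.0016]
ft_force [0.8885 0.8771 0.0459]
finger_gap 0.0004
```

View pics/sd.png

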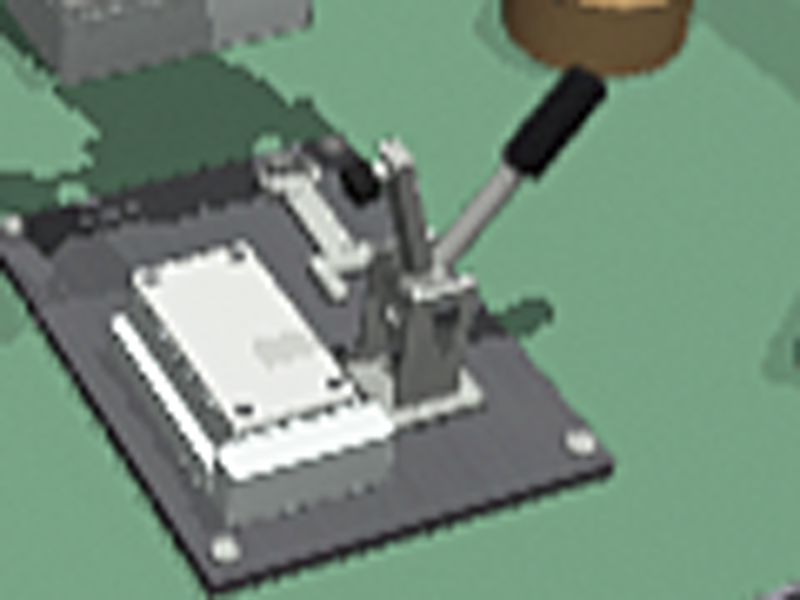

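View pics/wrist_d.png

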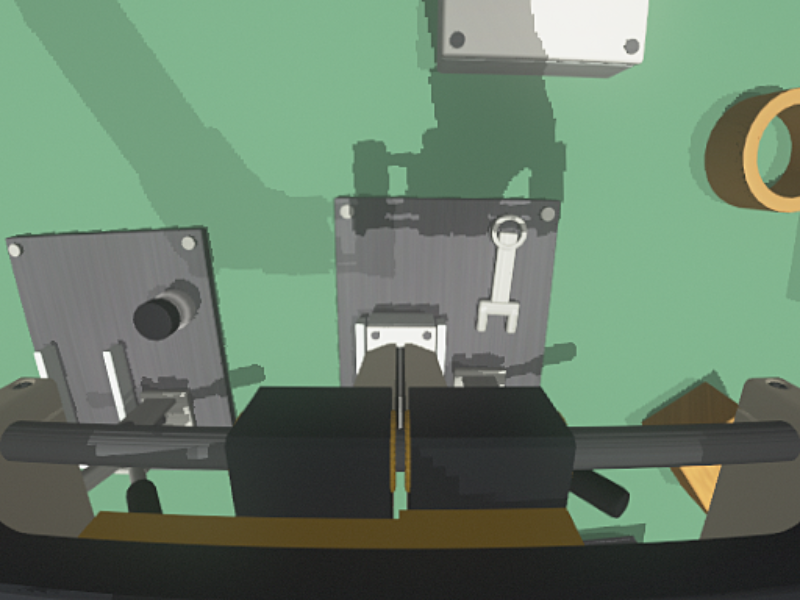

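Run:
```python
from h import *
c=pickle.load(open("wrist_d.pkl","rb"))
a=cv2.cvtColor(c["pixels"],4)[190:250,215:295]
cv2.imwrite("pics/wd.png",cv2.resize(a,(800,600),interpolation=cv2.INTER_CUBIC))
def back(uv,z):
    n=cv2.undistortPoints(np.array(uv,float).reshape(-1,1,2),c["mtx"],np.array(c["dist"]))[:,0]
    r=np.c_[n,np.ones(len(n))]@c["R"]; o=-c["R"].T@c["t"]
    return o+r*((z-o[2])/r[:,2])[:,None]
p=[.528,.170,-.0775]
for nm,pt in dict(railR=(-.02,-.073,.032),railL=(-.02,-.007,.032),hl=(-.025,-.01,.052),hr=(-.025,-.07,.052),hl3=(-.029,-.01,.052)).items():
    print(nm,((proj(c,pose(p,pt))[0]-(215,190)+.4)*10).round(0))
```

```text
railR [181. 186.]
railL [651. 189.]
hl [642. 204.]
hr [189. 201.]
hl3 [643. 176.]
```

View pics/wd.png

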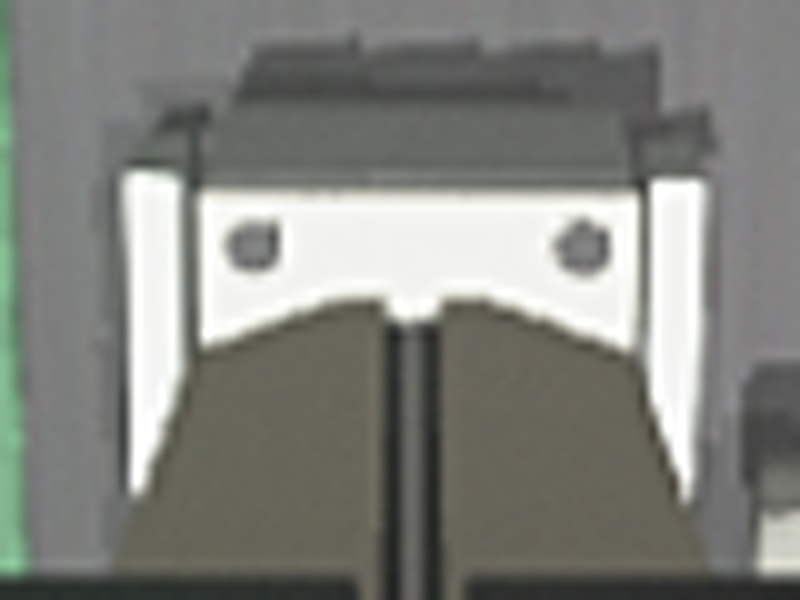

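The rear view confirms it is home. The rail ends are at row ~175 and the housing's rear edge at row ~190, a difference of 15, as predicted for home; 4 mm short would give −13. The lever is still open. I go round to the lever's +y side, staying high.

{"method": "carry_out", "body": {
  "steps": [
    {"tx": 0, "ty": 35, "tz": 0, "ax": 0, "ay": 0, "az": 0, "fingers": -1},
    {"tx": 0, "ty": 70, "tz": 0, "ax": 0, "ay": 0, "az": 0, "fingers": -1},
    {"tx": 0, "ty": 105, "tz": 0, "ax": -0.006, "ay": 0, "az": 0, "fingers": -1},
    {"tx": 0, "ty": 140, "tz": 0, "ax": -0.006, "ay": 0, "az": 0, "fingers": -1},
    {"tx": -10, "ty": 170, "tz": 0, "ax": -0.006, "ay": 0, "az": 0, "fingers": -1},
    {"tx": -35, "ty": 187, "tz": 0, "ax": -0.006, "ay": 0, "az": 0, "fingers": -1},
    {"tx": -70, "ty": 190, "tz": 0, "ax": -0.006, "ay": 0, "az": 0, "fingers": -1},
    {"tx": -100, "ty": 190, "tz": 0, "ax": -0.006, "ay": 0, "az": 0, "fingers": -1},
    {"tx": -125, "ty": 190, "tz": 0, "ax": -0.006, "ay": 0, "az": 0, "fingers": -1},
    {"tx": -125, "ty": 190, "tz": 0, "ax": -0.006, "ay": 0, "az": 0, "fingers": -1},
    {"tx": -125, "ty": 190, "tz": 0, "ax": -0.006, "ay": 0, "az": 0, "fingers": -1}
  ]
}}

```text
t: 7.77
position: [0.5934, 0.3152, 0.213]
tool_rot: [0.038, 0.999, -0.002, -0.003]
ft_force: [-1.3, -0.0, -0.9]
finger_gap: 0.0006
```

```bash
python3 snap.py e scene wrist
```

```text
cam pos [0.518 0.322 0.381]
t 7.8667
position [0.5914 0.317  0.2145]
tool_rot [ 0.0361  0.9993 -0.001  -0.0031]
ft_force [ 0.8737 -0.1719  0.1024]
finger_gap -0.0
```

View pics/scene_e.png

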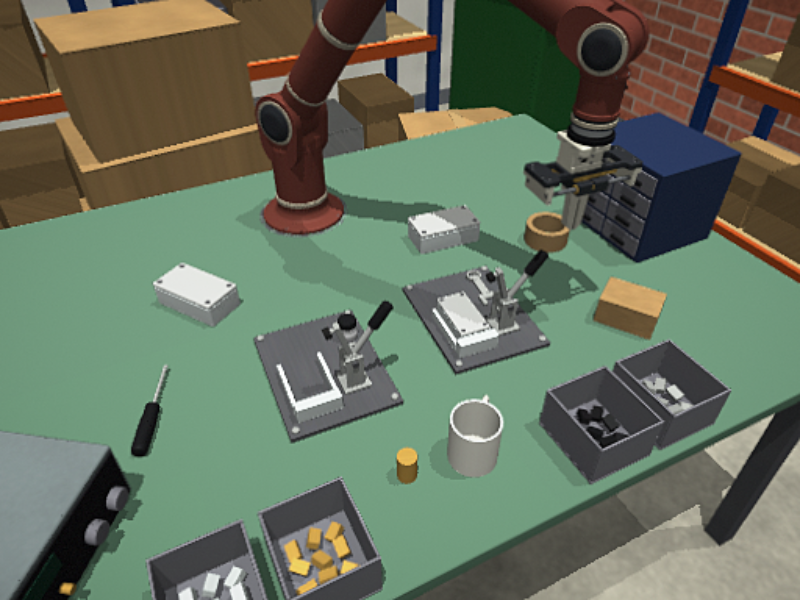

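View pics/wrist_e.png

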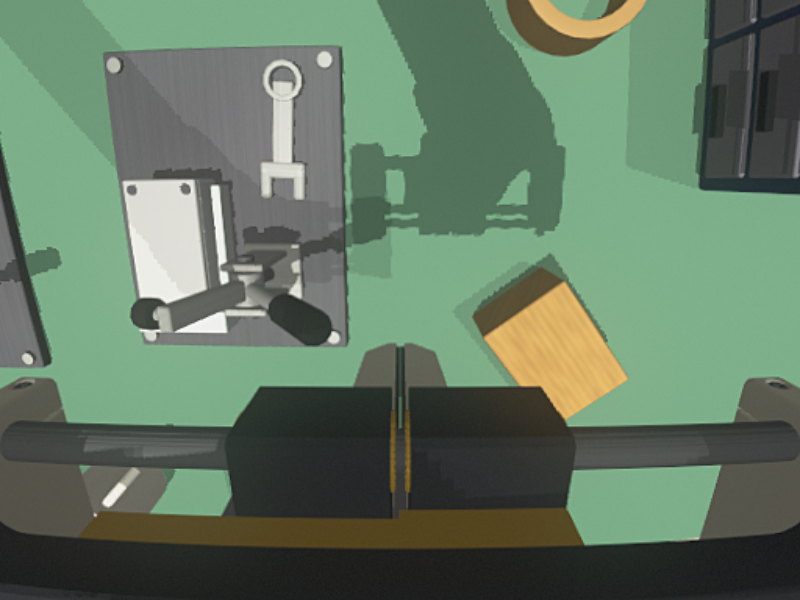

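The grip end is at wrist px ≈(312,322) and the fingertips at (400,347), with clear space on the +y side. I check the tip numerically.

Run:
```python
from h import *
c=pickle.load(open("wrist_e.pkl","rb"))
p=[.5265,.170,-.0775]
print("pred tip px800",proj(c,pose(p,(.055,.102,.164)))/.64, "TCP px",proj(c,[.5914,.317,.2145])/.64)
print("seen plate far +y corner screw vs",proj(c,pose(p,(.13,.1,.012)))/.64)
q=[.5914,.317]; d=np.array(q)-p[:2]; k,s=np.cos(p[2]),np.sin(p[2]); print("tcp in nest",k*d[0]+s*d[1],-s*d[0]+k*d[1])
```

```text
pred tip px800 [[311.84414313 324.57596501]] TCP px [[401.94987741 360.05187102]]
seen plate far +y corner screw vs [[346.73893874 346.57198405]]
tcp in nest 0.0533240956636926 0.15158347806291217
```

{"method": "carry_out", "body": {
  "steps": [
    {"tx": 0, "ty": 0, "tz": 25, "ax": 0, "ay": 0, "az": 0, "fingers": -1},
    {"tx": -1, "ty": 0, "tz": 50, "ax": 0, "ay": 0, "az": 0, "fingers": -1},
    {"tx": -1, "ty": 0, "tz": 60, "ax": 0, "ay": -0.006, "az": 0, "fingers": -1},
    {"tx": -1, "ty": 0, "tz": 60, "ax": 0, "ay": -0.006, "az": 0, "fingers": -1},
    {"tx": -1, "ty": -8, "tz": 60, "ax": 0, "ay": -0.006, "az": 0, "fingers": -1},
    {"tx": -1, "ty": -16, "tz": 60, "ax": 0, "ay": -0.006, "az": 0, "fingers": -1},
    {"tx": -1, "ty": -24, "tz": 60, "ax": 0, "ay": -0.006, "az": 0, "fingers": -1},
    {"tx": -1, "ty": -30, "tz": 60, "ax": 0, "ay": -0.006, "az": 0, "fingers": -1},
    {"tx": -1, "ty": -30, "tz": 60, "ax": 0, "ay": -0.006, "az": 0, "fingers": -1}
  ]
}}

```text
t: 8.62
position: [0.5908, 0.291, 0.1579]
tool_rot: [0.036, 0.999, 0.004, 0.002]
ft_force: [0.2, 6.4, 0.4]
finger_gap: 0.0003
```

{"method": "carry_out", "body": {
  "steps": [
    {"tx": 0, "ty": -10, "tz": 0, "ax": 0, "ay": 0, "az": 0, "fingers": -1},
    {"tx": 0, "ty": -18, "tz": 0, "ax": 0, "ay": 0, "az": 0, "fingers": -1},
    {"tx": 0, "ty": -26, "tz": 0, "ax": 0, "ay": 0, "az": 0, "fingers": -1},
    {"tx": 0, "ty": -34, "tz": 0, "ax": 0, "ay": 0, "az": 0, "fingers": -1},
    {"tx": 0, "ty": -42, "tz": 0, "ax": 0, "ay": 0, "az": 0, "fingers": -1},
    {"tx": 0, "ty": -42, "tz": 0, "ax": 0, "ay": 0, "az": 0, "fingers": -1}
  ]
}}

```text
t: 9.12
position: [0.5893, 0.2715, 0.1712]
tool_rot: [0.031, 0.999, 0.024, 0.01]
ft_force: [-8.2, 22.4, 30.6]
finger_gap: 0.0004
```

The force climbs on the upward axis (30 N) and the tool has risen 13 mm, so the fingertip may be riding up on the grip's end. I back off and look.

{"method": "carry_out", "body": {
  "steps": [
    {"tx": 0, "ty": 10, "tz": 0, "ax": 0, "ay": 0, "az": 0, "fingers": -1},
    {"tx": 0, "ty": 20, "tz": 0, "ax": 0, "ay": 0, "az": 0, "fingers": -1},
    {"tx": 0, "ty": 35, "tz": 0, "ax": -0.02, "ay": 0.048, "az": 0, "fingers": -1},
    {"tx": 0, "ty": 45, "tz": 0, "ax": -0.02, "ay": 0.048, "az": 0, "fingers": -1},
    {"tx": 0, "ty": 45, "tz": 0, "ax": -0.02, "ay": 0.048, "az": 0, "fingers": -1}
  ]
}}

```text
t: 9.53
position: [0.5922, 0.3168, 0.1723]
tool_rot: [0.03, 0.999, 0.034, -0.014]
ft_force: [-0.7, 0.3, -0.7]
finger_gap: 0.0002
```

```bash
python3 snap.py f scene wrist
python3 - <<'E'
from h import *
c=pickle.load(open("scene_f.pkl","rb"))["pixels"]
cv2.imwrite("pics/sf.png",cv2.resize(cv2.cvtColor(c,4)[120:240,260:420],(800,600),interpolation=cv2.INTER_CUBIC))
E
```

```text
cam pos [0.52  0.309 0.341]
t 9.6333
position [0.5918 0.315  0.1722]
tool_rot [ 0.0305  0.9989  0.0332 -0.0142]
ft_force [ 0.6111 -0.6727  0.0883]
finger_gap 0.0007
```

View pics/sf.png

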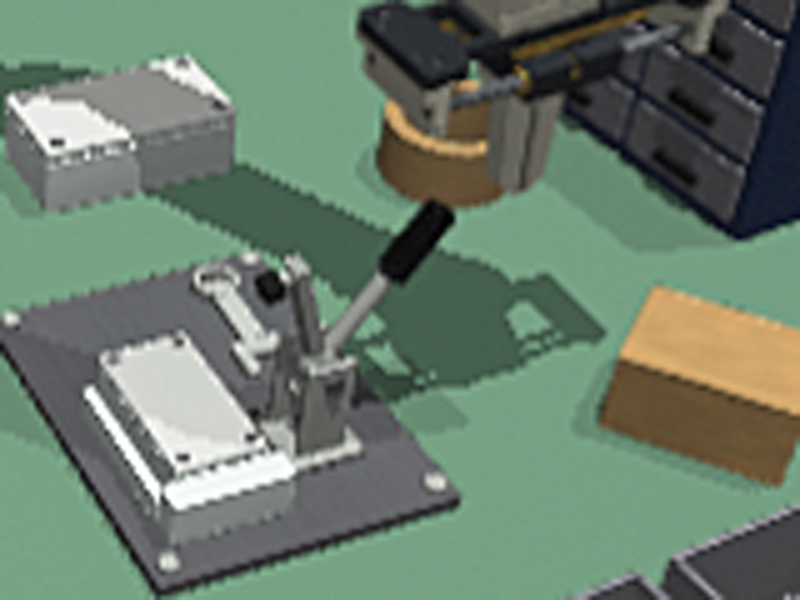

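View pics/wrist_f.png

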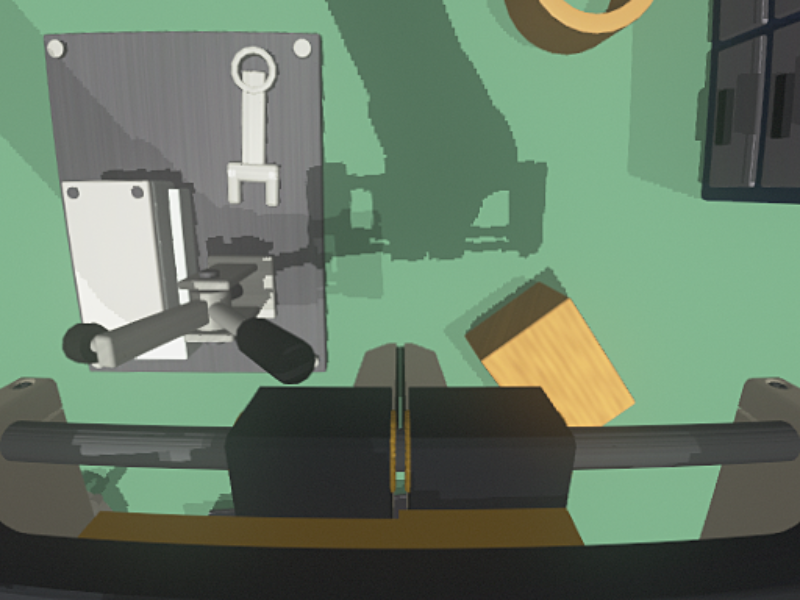

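The lever is still open: the tapered tip slid up the grip's slanted end face. The fix is to straighten the tool and go about 40 mm lower, so that the finger's straight flank meets the grip.

{"method": "carry_out", "body": {
  "steps": [
    {"tx": 0, "ty": 0, "tz": 0, "ax": 0.033, "ay": -0.014, "az": 0.01, "fingers": -1},
    {"tx": 0, "ty": 0, "tz": 0, "ax": 0.066, "ay": -0.028, "az": 0.016, "fingers": -1},
    {"tx": 0, "ty": 0, "tz": 20, "ax": 0.066, "ay": -0.028, "az": 0.016, "fingers": -1},
    {"tx": 0, "ty": 0, "tz": 42, "ax": 0.066, "ay": -0.028, "az": 0.016, "fingers": -1},
    {"tx": 0, "ty": 0, "tz": 42, "ax": 0.066, "ay": -0.028, "az": 0.016, "fingers": -1},
    {"tx": 0, "ty": 0, "tz": 42, "ax": 0.066, "ay": -0.028, "az": 0.016, "fingers": -1}
  ]
}}

```text
t: 10.13
position: [0.5898, 0.316, 0.1288]
tool_rot: [0.039, 0.999, -0.002, -0.003]
ft_force: [-0.2, 0.2, 0.2]
finger_gap: 0.0004
```

{"method": "carry_out", "body": {
  "steps": [
    {"tx": -3, "ty": -10, "tz": 0, "ax": 0, "ay": 0, "az": 0, "fingers": -1},
    {"tx": -3, "ty": -18, "tz": 0, "ax": 0, "ay": 0, "az": 0, "fingers": -1},
    {"tx": -3, "ty": -24, "tz": 0, "ax": 0, "ay": 0, "az": 0, "fingers": -1},
    {"tx": -3, "ty": -30, "tz": 0, "ax": 0, "ay": 0, "az": 0, "fingers": -1},
    {"tx": -3, "ty": -36, "tz": 0, "ax": 0, "ay": 0, "az": 0, "fingers": -1},
    {"tx": -3, "ty": -42, "tz": 0, "ax": 0, "ay": 0, "az": 0, "fingers": -1},
    {"tx": -3, "ty": -42, "tz": 0, "ax": 0, "ay": 0, "az": 0, "fingers": -1}
  ]
}}

```text
t: 10.72
position: [0.5923, 0.2865, 0.1368]
tool_rot: [0.037, 0.999, 0.01, 0.003]
ft_force: [-0.6, 14.1, 13.0]
finger_gap: 0.0006
```

The rise (8 mm up for about 8 mm across) matches the lever end's own arc. So the finger is gripping the lever by friction and the lever is turning. I will follow the arc instead of pushing level.

{"method": "carry_out", "body": {
  "steps": [
    {"tx": 0, "ty": -14, "tz": -5, "ax": 0.01, "ay": 0, "az": 0, "fingers": -1},
    {"tx": 0, "ty": -22, "tz": -9, "ax": 0.02, "ay": 0.006, "az": 0, "fingers": -1},
    {"tx": 0, "ty": -30, "tz": -13, "ax": 0.02, "ay": 0.006, "az": 0, "fingers": -1},
    {"tx": 0, "ty": -38, "tz": -16, "ax": 0.02, "ay": 0.006, "az": 0, "fingers": -1},
    {"tx": 0, "ty": -46, "tz": -19, "ax": 0.02, "ay": 0.006, "az": 0, "fingers": -1},
    {"tx": 0, "ty": -46, "tz": -19, "ax": 0.02, "ay": 0.006, "az": 0, "fingers": -1}
  ]
}}

```text
t: 11.22
position: [0.5903, 0.2378, 0.1574]
tool_rot: [0.038, 0.999, 0.0, 0.002]
ft_force: [0.5, 0.6, 0.1]
finger_gap: 0.0006
```

```bash
python3 snap.py g scene
python3 - <<'E'
from h import *
c=pickle.load(open("scene_g.pkl","rb"))["pixels"]
cv2.imwrite("pics/sg.png",cv2.resize(cv2.cvtColor(c,4)[120:240,260:420],(800,600),interpolation=cv2.INTER_CUBIC))
E
```

```text
t 11.2667
position [0.5899 0.2379 0.1563]
tool_rot [ 3.800e-02  9.993e-01 -3.000e-04  1.300e-03]
ft_force [ 0.0839 -0.3012  0.2241]
finger_gap 0.0005
```

View pics/sg.png

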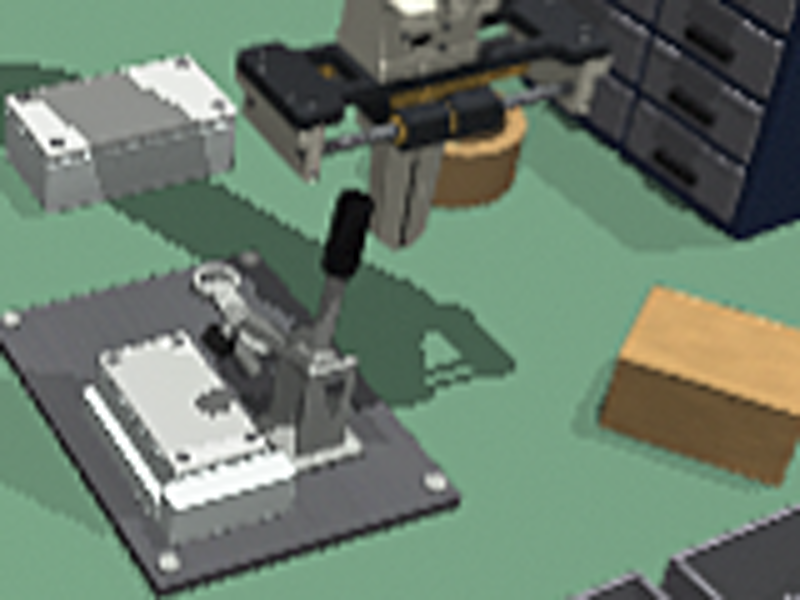

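The lever is nearly upright (grip px ≈ (348,235) in the crop), the force is near zero and the foot is coming down. I push on past the middle.

{"method": "carry_out", "body": {
  "steps": [
    {"tx": 0, "ty": -6, "tz": 0, "ax": 0, "ay": 0, "az": 0, "fingers": -1},
    {"tx": 0, "ty": -12, "tz": 0, "ax": 0, "ay": 0, "az": 0, "fingers": -1},
    {"tx": 0, "ty": -18, "tz": 0, "ax": 0, "ay": 0, "az": 0, "fingers": -1},
    {"tx": 0, "ty": -24, "tz": 0, "ax": 0, "ay": 0, "az": 0, "fingers": -1},
    {"tx": 0, "ty": -30, "tz": 0, "ax": 0, "ay": 0, "az": 0, "fingers": -1},
    {"tx": 0, "ty": -36, "tz": 0, "ax": 0, "ay": 0, "az": 0, "fingers": -1},
    {"tx": 0, "ty": -36, "tz": 0, "ax": 0, "ay": 0, "az": 0, "fingers": -1},
    {"tx": 0, "ty": -36, "tz": 0, "ax": 0, "ay": 0, "az": 0, "fingers": -1}
  ]
}}

```text
t: 11.93
position: [0.5873, 0.2013, 0.1562]
tool_rot: [0.038, 0.999, -0.0, 0.001]
ft_force: [0.0, -0.5, -0.4]
finger_gap: 0.0006
```

```bash
python3 snap.py h scene
python3 - <<'E'
from h import *
c=pickle.load(open("scene_h.pkl","rb"))["pixels"]
cv2.imwrite("pics/sh.png",cv2.resize(cv2.cvtColor(c,4)[120:240,260:420],(800,600),interpolation=cv2.INTER_CUBIC))
E
```

```text
t 11.9833
position [0.5872 0.202  0.1563]
tool_rot [ 3.800e-02  9.993e-01 -2.000e-04  1.300e-03]
ft_force [-0.4974 -0.4371  0.4771]
finger_gap 0.0005
```

View pics/sh.png

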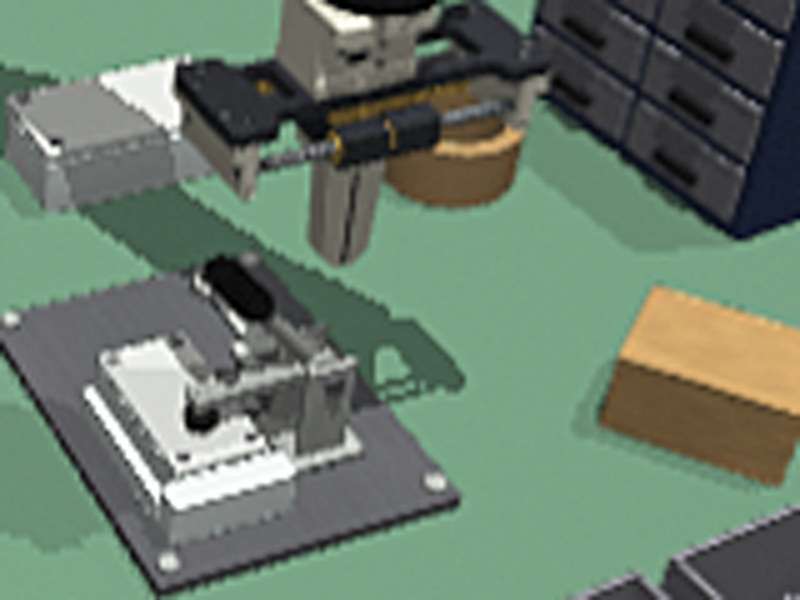

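The lever has snapped over and the foot sits on the lid at crop px (202,412). I retreat straight up and away.

{"method": "carry_out", "body": {
  "steps": [
    {"tx": 0, "ty": 15, "tz": -15, "ax": 0, "ay": 0, "az": 0, "fingers": -1},
    {"tx": 0, "ty": 40, "tz": -35, "ax": 0, "ay": 0, "az": 0, "fingers": -1},
    {"tx": 0, "ty": 65, "tz": -60, "ax": 0, "ay": 0, "az": 0, "fingers": -1},
    {"tx": 0, "ty": 90, "tz": -80, "ax": 0, "ay": 0, "az": 0, "fingers": -1},
    {"tx": 0, "ty": 115, "tz": -80, "ax": 0, "ay": 0, "az": 0, "fingers": -1},
    {"tx": 0, "ty": 115, "tz": -80, "ax": 0, "ay": 0, "az": 0, "fingers": -1},
    {"tx": 0, "ty": 115, "tz": -80, "ax": 0, "ay": 0, "az": 0, "fingers": -1}
  ]
}}

```text
t: 12.57
position: [0.5946, 0.3194, 0.2358]
tool_rot: [0.036, 0.999, 0.0, 0.001]
ft_force: [0.2, -0.9, -0.4]
finger_gap: 0.0004
```

```bash
python3 snap.py i scene top
python3 - <<'E'
from h import *
c=pickle.load(open("scene_i.pkl","rb"))["pixels"]
cv2.imwrite("pics/si.png",cv2.resize(cv2.cvtColor(c,4)[150:240,240:360],(800,600),interpolation=cv2.INTER_CUBIC))
E
```

```text
t 12.6667
position [0.5956 0.3156 0.2355]
tool_rot [ 3.840e-02  9.993e-01 -1.200e-03  8.000e-04]
ft_force [-0.5319 -0.031  -0.2048]
finger_gap 0.0007
```

View pics/si.png

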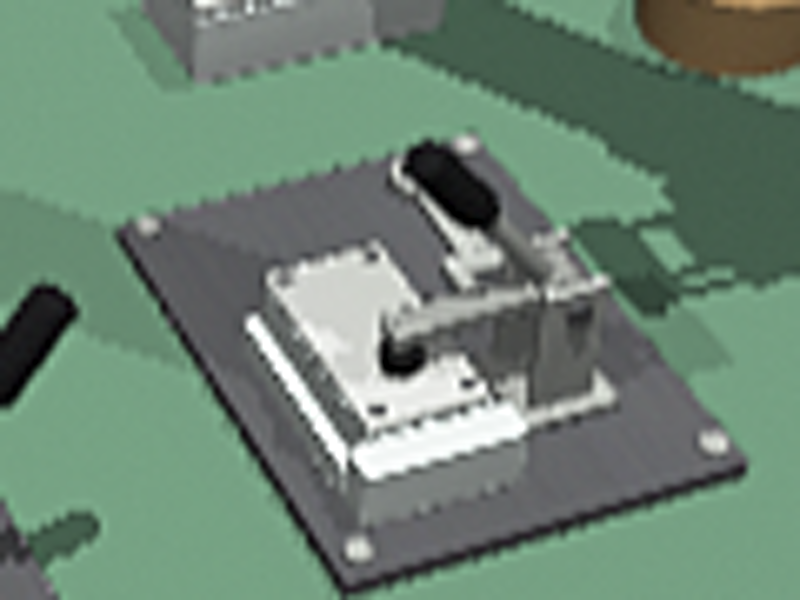

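View pics/top_i.png

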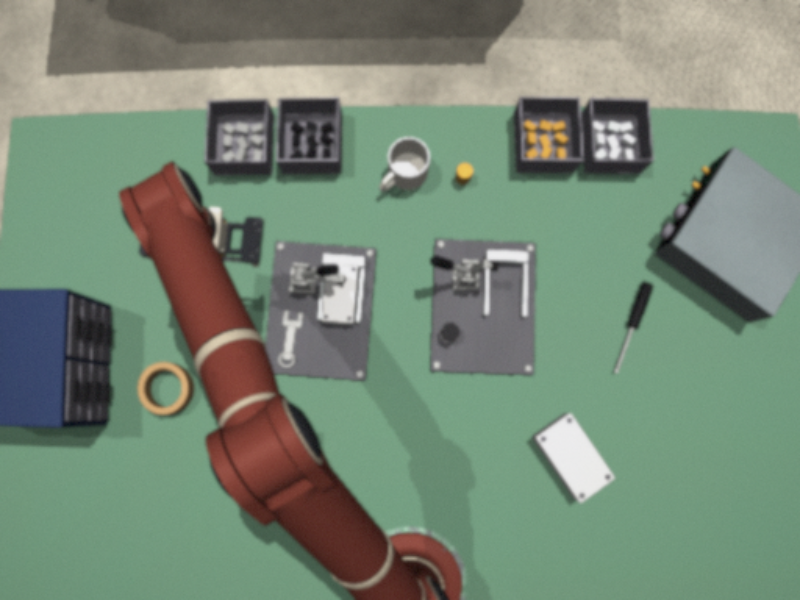

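The housing sits against the stop with the foot on its lid at crop px (400,350), and the lever is over. The empty nest's lever, the wrench, jar, tape, mug, standoff and driver show where they were, and the robot is clear of everything. I hand the job in.

```bash
python3 -c "
from station import bot
print(bot.finish_job()); print(bot.state()['t'])"
```

```text
the job is handed in; nothing more can be done
None
the job is handed in; nothing more can be done
```

The job is handed in: the housing is home against the stop in nest_a and its clamp is snapped over onto the lid. The clock read about 12.7 s at my last check. No verdict is reported, and I could not measure the contact force between the foot and the housing.

**Housing:** I pushed it with the closed fingertips until it stopped. At about 19 N it moved no further. In the wrist view, the offset between the rail ends and the housing's rear edge matched the value predicted for home. The reach to the stop came out about 3.5 mm short of my first pose estimate. That is roughly the size of the calibration and finger-width uncertainty, and the wrist view settled it.

**Lever:** My first push, about 160 mm up, drove the force to 22 N sideways and 30 N upward. I backed off, and the lever sprang back to open. I tried again lower down and followed the lever's arc. It went over the middle and snapped across.

**Last checks:**
- The last pictures show the foot on the lid and the lever over, with the housing still against the stop.
- The empty nest's lever is still open.
- The wrench, jar, tape, mug, standoff and driver show where they were. The arm hides the carton in the last top view; it was in place in an earlier scene picture.
- The wrist force was near zero, and the gripper is clear of everything.

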